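# Set the full cake tins on their matching cork mats

## Task

The small cakes are just out of the oven: take the four tins that have a cake in them and set each one gently, upright, on the cork mat of its own shape and size (large round, small round, square, oblong), centred so that it does not overhang, with the square and oblong tins lined up with the sides of their mats. Leave the two empty tins where they stand, and let go of everything at the end.

Things in the scene. Friction and masses are not known exactly. Their poses are not given: they have to be found in the camera images.
- tin_large_round: Upright dark steel baking tin, open top filled with a golden-brown baked cake that bulges 8 mm above the tin's rim. Large round tin, 66 mm in diameter. The steel walls are straight and upright, 40 mm high (48 mm with the cake). Loose; stands on the bench at the start. Origin: centre of its underside, z up. 0.24 to 0.38 kg.
- tin_small_round: Upright dark steel baking tin, open top filled with a golden-brown baked cake that bulges 8 mm above the tin's rim. Small round tin, 44 mm in diameter. The steel walls are straight and upright, 40 mm high (48 mm with the cake). Loose; stands on the bench at the start. Origin: centre of its underside, z up. 0.12 to 0.19 kg.
- tin_square: Upright dark steel baking tin, open top filled with a golden-brown baked cake that bulges 8 mm above the tin's rim. Square tin, 54 x 54 mm. The steel walls are straight and upright, 40 mm high (48 mm with the cake). Loose; stands on the bench at the start. Origin: centre of its underside, z up. Its x and y axes are parallel to its sides. 0.21 to 0.34 kg.
- tin_loaf: Upright dark steel baking tin, open top filled with a golden-brown baked cake that bulges 8 mm above the tin's rim. Oblong loaf tin, 96 mm long (along its x axis) and 46 mm wide (along y). The steel walls are straight and upright, 40 mm high (48 mm with the cake). Loose; stands on the bench at the start. Origin: centre of its underside, z up. 0.28 to 0.45 kg.
- empty_round: Empty round dark steel tin, 66 mm in diameter, 40 mm high, 3 mm walls, no cake: one sees its dark inner floor. Loose, 0.12 kg, to be left alone. Origin: centre of its underside, z up.
- empty_square: Empty square dark steel tin, 54 x 54 mm (sides along its x and y), 40 mm high, 3 mm walls, no cake: one sees its dark inner floor. Loose, 0.12 kg, to be left alone. Origin: centre of its underside, z up.
- mat_large_round: Large round mat, 90 mm in diameter. Flat natural-cork heat mat, 12 mm thick, lying fixed on the bench (it does not slide). Origin: centre of its underside, so its top is 12 mm above the origin; z up. 
- mat_small_round: Small round mat, 68 mm in diameter. Flat natural-cork heat mat, 12 mm thick, lying fixed on the bench (it does not slide). Origin: centre of its underside, so its top is 12 mm above the origin; z up. 
- mat_square: Square mat, 78 x 78 mm, sides along its x and y axes. Flat natural-cork heat mat, 12 mm thick, lying fixed on the bench (it does not slide). Origin: centre of its underside, so its top is 12 mm above the origin; z up. 
- mat_loaf: Oblong mat, 120 mm long (along its x axis) and 70 mm wide (along y). Flat natural-cork heat mat, 12 mm thick, lying fixed on the bench (it does not slide). Origin: centre of its underside, so its top is 12 mm above the origin; z up. 
There are look-alikes about, which are no part of the job. What is shaped like the tin_large_round but blue, red or turquoise is not meant.

How it is judged:
By the outcome, as a careful person would: the job done as asked, in the order asked, and still so for the second after the job is handed in, with the robot touching nothing.
It also fails if it takes over 125 s, if anything falls off the work surface, if the arm or the gripper's body presses on something with over 40 N, if the wrist force passes 120 N, or if a joint passes its speed limit or range.

## Robot

A 6-joint arm with a two-finger parallel gripper is mounted at the origin on the work surface. World frame = base frame: x ahead of the robot, y to its left, z up, the work surface at z = 0. Lengths are in m, angles in degrees, forces in N, time in s.
With the tool pointing down it reaches from about 0.3 to 0.75 m from the base axis. Payload 8.5 kg.
Tool frame: the origin (TCP) lies at the very end of the fingers, on their centre line; the grasp point (between the pads) lies 19 mm behind it (env.grip_depth is the z of the grasp point in the tool frame, in m); z points along the fingers, y is the direction in which the jaws open and shut (so a half turn about z gives the same grasp; the last joint's range is limited). The gripper opens to 85 mm and grips with 20 to 120 N. Pads are 22 mm wide; open, the fingers measure 114 mm over their backs; the gripper's body (76 mm by 85 mm) begins 54 mm behind the grasp point. The pads swing forward as they close: fully open they stand 13 mm farther back than shut.
Start: joints at [-86.133, 21.807, 74.336, -0, 83.858, -12.336], TCP at [0.153, -0.528, 0.231] pointing down, gripper open.
Joint ranges: [-178.18, 178.18], [-50.72, 133.34], [12.68, 142.11], [-81.47, 261.47], [9.98, 163.14], [-165.26, 165.26]. Speed limits (degrees/s): [136.94, 136.94, 180, 180, 180, 180].

## Interface

Orientations are given as a 3x3 rotation matrix whose columns are the frame's x, y, z axes.
In Python, from rig import env gives the robot as it stands.
- The arm moves only by the tool apply_moves, never from a script. Its argument "plan" is a list of rows, each an object of numbers: "tx", "ty", "tz": the shift along the world's x, y, z in mm; "rx", "ry", "rz": the turn, a rotation vector about the world's x, y, z in rad; "jaw": the opening, from -1 (shut) to 1 (fully open). A call has 1 to 12 rows; each row is the pose to reach, as a shift and turn from the pose measured when the call began; what a row does not reach only later rows make up. A row lasts 1/10 s, in which the tool goes at most 50 mm and 8.59 degrees, less where a joint would pass 70% of its speed; a pose out of reach is approached as far as the arm can. A call with a gripper value outside its range is refused whole. The fingers move at their own pace and stop on an object; "grip_force" is the grip in N (left out, the last holds). Time passes only in rows, so rows that repeat a pose let the fingers close. It gives the time, the measured TCP pose, the force and the opening at its end, in the units of the state.
- env.observe(): the state, without advancing time (a new reading comes with each control period).
- env.get_image(name): name is "side" or "top" or "wrist"; returns a dict with "image" (480x640x3 uint8, red, green, blue), "intrinsics" (3x3 intrinsics, pixels), "world_from_camera" (4x4, takes a point from camera to world coordinates). Camera axes: x right, y up, looking along -z (the intrinsics and any distortion apply to the point x, -y, -z); pixel columns grow to the right and rows downward; lengths in m; the calibration is good to about 2 mm. A picture is of the moment at which its call begins. There is no depth.
- env.close_job(): hands the job in, once; it reports no verdict.
The state is a dict: "time_s": time; "q": joint angles; "qvel": joint speeds; "joint_efforts": joint torques, N m; "position": TCP position; "tool_rot": TCP orientation; "ft_force": force on the tool from outside, world axes, zero at the start; "wrist_torque": the same for the moment, N m; "grip_width": finger opening in m.
Only numpy, scipy, OpenCV 4.12 (cv2) and the standard library are available. Lean on these libraries where they do the work, as an engineer would, in place of code of your own. Each camera call takes 0.05 s, during which the arm holds its last target.

## Working session

There is one attempt and no reset: what is moved stays moved. The work goes in short steps, Python scripts to look and compute and a tool call to move; the robot and the scene stay as the last step left them, time stands still between calls to the robot, and variables do not carry over. Pictures are saved under pics/ and viewed, and the job is handed in when it is done.

Besides the shell and the picture viewer there is one more tool, called in YAML: its name, and indented under it one key for each argument. apply_moves: Moves the arm, as the interface text tells. Its arguments: {"type":"object","properties":{"plan":{"type":"array","items":{"type":"object","properties":{"tx":{"type":"number"},"ty":{"type":"number"},"tz":{"type":"number"},"rx":{"type":"number"},"ry":{"type":"number"},"rz":{"type":"number"},"jaw":{"type":"number"}}}},"grip_force":{"type":"number"}},"required":["plan"]}

```bash
ls; mkdir -p pics
python3 - <<'E'
from rig import env
import cv2,numpy as np
for n in ["top","side"]:
    d=env.get_image(n); cv2.imwrite(f"pics/{n}0.png",d["image"][:,:,::-1]); print(n,d["intrinsics"],d["world_from_camera"])
print(env.observe()); print([a for a in dir(env) if a[0]!='_'])
E
```

```text
pics
top [[473.64412323   0.         327.16736937]
 [  0.         473.64412323 232.54763544]
 [  0.           0.           1.        ]] [[ 1.32126619e-02  9.98255172e-01 -5.75503012e-02  4.48546633e-01]
 [-9.99912700e-01  1.31828790e-02 -8.97149878e-04 -4.08461649e-03]
 [-1.36905849e-04  5.75571308e-02  9.98342205e-01  1.15391947e+00]
 [ 0.00000000e+00  0.00000000e+00  0.00000000e+00  1.00000000e+00]]
side [[560.01334964   0.         323.44318715]
 [  0.         560.01334964 242.44860414]
 [  0.           0.           1.        ]] [[-0.96721518  0.16076115 -0.19659767  0.28221409]
 [-0.25386755 -0.59136238  0.76540303  0.87451355]
 [ 0.00678661  0.7902192   0.61278671  0.75539902]
 [ 0.          0.          0.          1.        ]]
{'time_s': 0.1, 'q': array([-8.61338033e+01,  2.18384010e+01,  7.43800288e+01,  3.01547311e-04,
        8.38565887e+01, -1.23341174e+01]), 'qvel': array([-0.00042243, -0.09404729, -0.07620842, -0.06150303,  0.02296063,
        0.10088215]), 'joint_efforts': array([ 2.97017104e-03, -4.49223661e+01, -2.31653810e+01, -1.66583450e-04,
        3.69833841e-03, -1.26100474e-05]), 'position': array([ 0.15344461, -0.52789289,  0.23076385]), 'tool_rot': array([[ 9.60292326e-01,  2.78995773e-01, -8.30621277e-05],
       [ 2.78995640e-01, -9.60291479e-01,  1.30669172e-03],
       [ 2.84797613e-04, -1.27798000e-03, -9.99999143e-01]]), 'ft_force': array([ 0.26832507, -0.27370493,  0.20178238]), 'wrist_torque': array([ 0.03879057, -0.00475225,  0.02092907]), 'grip_width': 0.08532941128413989}
['MotionError', 'close_job', 'get_image', 'grip_depth', 'observe']
```

View pics/top0.png

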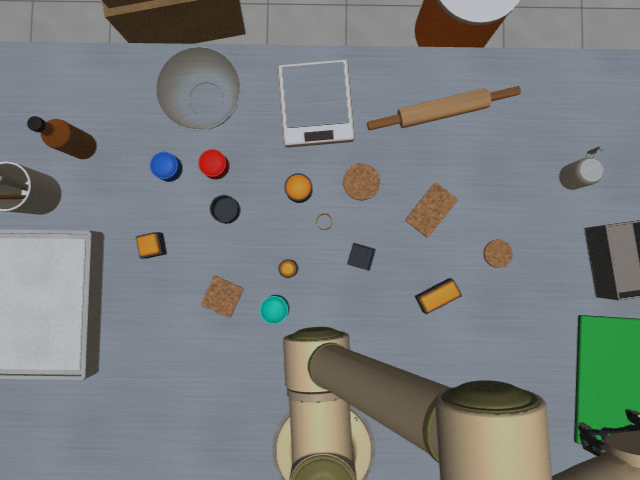

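View pics/side0.png

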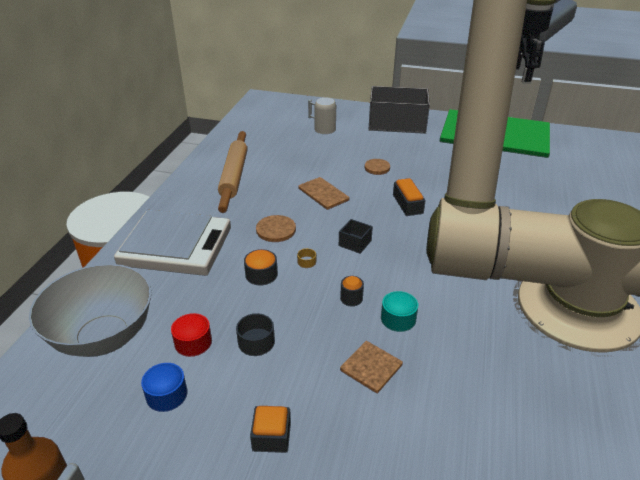

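```bash
cat > h.py <<'E'
import cv2,numpy as np
def ray(d,u,v,z):
    K=np.array(d["intrinsics"]);T=np.array(d["world_from_camera"])
    p=np.array([(u-K[0,2])/K[0,0],-(v-K[1,2])/K[1,1],-1.0]); r=T[:3,:3]@p; o=T[:3,3]
    return o+r*(z-o[2])/r[2]
def masks(img):
    hsv=cv2.cvtColor(img,cv2.COLOR_RGB2HSV); H,S,V=cv2.split(hsv)
    cake=((H>=8)&(H<=22)&(S>190)&(V>120)).astype(np.uint8)
    cork=((H>=5)&(H<=22)&(S>70)&(S<=190)&(V>70)).astype(np.uint8)
    k=np.ones((3,3),np.uint8)
    return cv2.morphologyEx(cake,cv2.MORPH_OPEN,k),cv2.morphologyEx(cv2.morphologyEx(cork,cv2.MORPH_CLOSE,k),cv2.MORPH_OPEN,k)
def blobs(d,m,z,amin):
    n,l,s,c=cv2.connectedComponentsWithStats(m)
    out=[]
    for i in range(1,n):
        if s[i,4]<amin: continue
        cs,_=cv2.findContours((l==i).astype(np.uint8),cv2.RETR_EXTERNAL,cv2.CHAIN_APPROX_NONE)
        ct=max(cs,key=cv2.contourArea)[:,0,:]
        w=np.array([ray(d,u,v,z)[:2] for u,v in ct])*1000
        (cx,cy),(a,b),ang=cv2.minAreaRect(w.astype(np.float32))
        M=cv2.moments(w.astype(np.float32)); 
        out.append(dict(px=c[i].round(1),rect=(round(cx,1),round(cy,1)),size=(round(a,1),round(b,1)),ang=round(ang,1),mom=(round(M['m10']/M['m00'],1),round(M['m01']/M['m00'],1))))
    return out
E
python3 - <<'E'
from rig import env
from h import *
d=env.get_image("top"); im=d["image"]
a,b=masks(im)
for n,m,z in (("cake",a,.044),("cork",b,.012)):
    for o in blobs(d,m,z,60): print(n,o)
cv2.imwrite("pics/crop.png",cv2.resize(im[140:330,120:530,::-1],None,fx=1.95,fy=1.95,interpolation=cv2.INTER_CUBIC))
E
```

```text
cake {'px': array([297.3, 186.3]), 'rect': (620.5, 68.4), 'size': (54.7, 54.3), 'ang': 0.8, 'mom': (620.4, 67.7)}
cake {'px': array([140.8, 246. ]), 'rect': (475.2, 431.8), 'size': (45.0, 14.6), 'ang': 13.3, 'mom': (475.5, 433.3)}
cork {'px': array([139.2,   6.3]), 'rect': (1071.8, 452.7), 'size': (31.8, 216.8), 'ang': 6.4, 'mom': (1070.6, 473.2)}
cork {'px': array([443.7, 107.5]), 'rect': (825.4, -284.9), 'size': (48.4, 385.8), 'ang': 14.3, 'mom': (825.4, -285.2)}
cork {'px': array([ 56.5, 137.1]), 'rect': (741.9, 665.2), 'size': (54.5, 68.6), 'ang': 0.8, 'mom': (738.7, 661.4)}
cork {'px': array([361.1, 181.5]), 'rect': (639.8, -84.8), 'size': (85.7, 85.1), 'ang': 0.8, 'mom': (639.9, -84.0)}
cork {'px': array([298.4, 187. ]), 'rect': (624.3, 68.0), 'size': (34.2, 31.6), 'ang': 0.8, 'mom': (624.2, 68.2)}
cork {'px': array([431.1, 209.4]), 'rect': (574.2, -254.0), 'size': (69.6, 119.2), 'ang': 52.1, 'mom': (574.1, -254.1)}
cork {'px': array([150.5, 243.9]), 'rect': (482.3, 421.5), 'size': (46.3, 38.6), 'ang': 2.0, 'mom': (481.5, 422.7)}
cork {'px': array([497.6, 253.3]), 'rect': (469.
[... 654 characters left out ...]
rk {'px': array([367.5, 399.6]), 'rect': (86.0, -97.3), 'size': (311.7, 237.2), 'ang': 72.8, 'mom': (123.0, -105.5)}
cork {'px': array([299.9, 432.8]), 'rect': (44.3, 40.7), 'size': (140.7, 75.3), 'ang': 1.0, 'mom': (41.5, 55.3)}
cork {'px': array([539. , 441.9]), 'rect': (27.6, -495.6), 'size': (175.7, 66.4), 'ang': 4.5, 'mom': (27.2, -508.5)}
cork {'px': array([463.7, 444.7]), 'rect': (19.9, -331.6), 'size': (130.5, 166.9), 'ang': 85.1, 'mom': (18.1, -331.0)}
cork {'px': array([434. , 440.4]), 'rect': (25.7, -260.8), 'size': (55.7, 17.2), 'ang': 4.9, 'mom': (27.5, -261.1)}
cork {'px': array([618.3, 467.9]), 'rect': (-20.0, -678.0), 'size': (70.9, 130.7), 'ang': 0.8, 'mom': (-30.1, -694.4)}
```

View pics/crop.png

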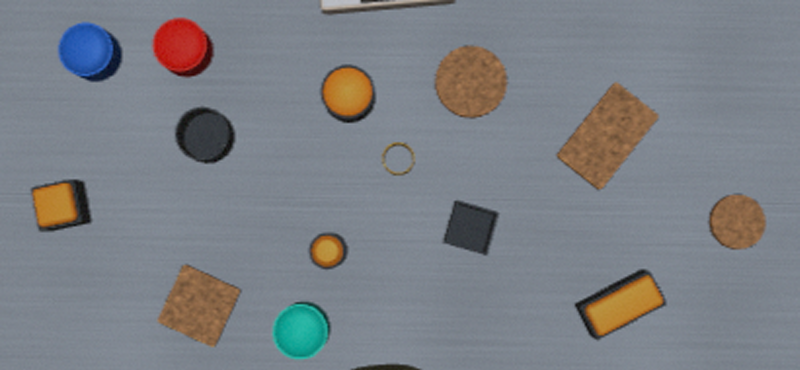

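Run:
```python
from rig import env
from h import *
for n in("top","side"):
    d=env.get_image(n); hsv=cv2.cvtColor(d["image"],cv2.COLOR_RGB2HSV); H,S,V=cv2.split(hsv)
    m=((H>=5)&(H<=22)&(S>130)&(V>60)).astype(np.uint8)
    m=cv2.morphologyEx(cv2.morphologyEx(m,cv2.MORPH_CLOSE,np.ones((3,3),np.uint8)),cv2.MORPH_OPEN,np.ones((3,3),np.uint8))
    for o in blobs(d,m,.042,60):
        x,y=o['mom']
        for t in((620,68),(482,422),(426,92),(365,-274)):
            if np.hypot(x-t[0],y-t[1])<30: print(n,o)
    b=masks(d["image"])[1]
    for o in blobs(d,b,.012,60):
        x,y=o['mom']
        for t in((640,-84),(574,-254),(470,-414),(358,248)):
            if np.hypot(x-t[0],y-t[1])<30: print(n,"MAT",o)
```

```text
top {'px': array([297.8, 186.6]), 'rect': (619.7, 67.3), 'size': (57.2, 56.8), 'ang': 0.9, 'mom': (620.5, 67.7)}
top {'px': array([147.8, 244.6]), 'rect': (478.8, 417.6), 'size': (47.6, 48.1), 'ang': 13.2, 'mom': (478.9, 417.6)}
top {'px': array([287.4, 268.3]), 'rect': (427.1, 88.7), 'size': (35.1, 35.1), 'ang': 1.0, 'mom': (427.7, 88.9)}
top {'px': array([439.4, 296.1]), 'rect': (367.7, -267.2), 'size': (40.2, 90.1), 'ang': 28.4, 'mom': (367.6, -267.1)}
top MAT {'px': array([361.1, 181.5]), 'rect': (639.8, -84.8), 'size': (85.7, 85.1), 'ang': 0.8, 'mom': (639.8, -84.0)}
top MAT {'px': array([431.1, 209.3]), 'rect': (574.3, -254.0), 'size': (69.7, 119.1), 'ang': 51.8, 'mom': (574.1, -254.1)}
top MAT {'px': array([497.6, 253.3]), 'rect': (469.3, -414.0), 'size': (65.0, 65.2), 'ang': 89.7, 'mom': (469.7, -414.3)}
top MAT {'px': array([221.6, 296.3]), 'rect': (358.0, 248.0), 'size': (77.2, 77.6), 'ang': 66.3, 'mom': (358.1, 247.9)}
side {'px': array([409.2, 189.6]), 'rect': (367.8, -269.5), 'size': (40.7, 95.6), 'ang': 28.2, 'mom': (367.5, -269.2)}
side {'px': array([259.9, 259.1]), 'rect': (620.8, 68.6), 'size': (58.3, 56.6), 'ang': 15.2, 'mom': (620.1, 68.9)}
side {'px': array([351.9, 282.7]), 'rect': (427.0, 89.3), 'size': (34.4, 37.4), 'ang': 13.1, 'mom': (427.1, 90.0)}
side {'px': array([269.9, 420.5]), 'rect': (478.7, 417.6), 'size': (48.1, 49.7), 'ang': 12.7, 'mom': (478.7, 417.6)}
side MAT {'px': array([377. , 166.1]), 'rect': (468.0, -409.4), 'size': (65.1, 73.0), 'ang': 15.4, 'mom': (468.2, -409.1)}
side MAT {'px': array([323.5, 192.7]), 'rect': (572.7, -248.2), 'size': (74.3, 126.3), 'ang': 51.9, 'mom': (572.4, -248.1)}
side MAT {'px': array([275.4, 228.1]), 'rect': (639.4, -77.9), 'size': (85.4, 98.6), 'ang': 17.1, 'mom': (638.2, -78.0)}
side MAT {'px': array([371. , 366.1]), 'rect': (357.2, 252.5), 'size': (81.9, 78.6), 'ang': 66.2, 'mom': (357.2, 252.6)}
```

apply_moves:
  plan:
    - {"tx": 467,"ty": 596,"tz": -120,"jaw": 1}
    - {"tx": 467,"ty": 596,"tz": -120,"jaw": 1}
    - {"tx": 467,"ty": 596,"tz": -120,"jaw": 1}
    - {"tx": 467,"ty": 596,"tz": -120,"jaw": 1}
    - {"tx": 467,"ty": 596,"tz": -120,"jaw": 1}
    - {"tx": 467,"ty": 596,"tz": -120,"jaw": 1}
    - {"tx": 467,"ty": 596,"tz": -120,"jaw": 1}
    - {"tx": 467,"ty": 596,"tz": -120,"jaw": 1}
    - {"tx": 467,"ty": 596,"tz": -120,"jaw": 1}
    - {"tx": 467,"ty": 596,"tz": -120,"jaw": 1}
    - {"tx": 467,"ty": 596,"tz": -120,"jaw": 1}
    - {"tx": 467,"ty": 596,"tz": -120,"jaw": 1}
  grip_force: 40

```text
validation failed for argument at $.pl...
```

apply_moves:
  plan:
    - {"tx": 40,"ty": 50,"tz": -10,"rx": 0,"ry": 0,"rz": 0,"jaw": 1}
  grip_force: 40

```text
time_s: 0.35
position: [0.1825, -0.4924, 0.2232]
tool_rot: [[0.962, 0.275, -0.0], [0.275, -0.962, -0.002], [-0.001, 0.002, -1.0]]
ft_force: [1.3, 0.1, -0.0]
grip_width: 0.0854
```

apply_moves:
  plan:
    - {"tx": 438,"ty": 561,"tz": -108,"rx": 0,"ry": 0,"rz": 0,"jaw": 1}
    - {"tx": 438,"ty": 561,"tz": -108,"rx": 0,"ry": 0,"rz": 0,"jaw": 1}
    - {"tx": 438,"ty": 561,"tz": -108,"rx": 0,"ry": 0,"rz": 0,"jaw": 1}
    - {"tx": 438,"ty": 561,"tz": -108,"rx": 0,"ry": 0,"rz": 0,"jaw": 1}
    - {"tx": 438,"ty": 561,"tz": -108,"rx": 0,"ry": 0,"rz": 0,"jaw": 1}
    - {"tx": 438,"ty": 561,"tz": -108,"rx": 0,"ry": 0,"rz": 0,"jaw": 1}
    - {"tx": 438,"ty": 561,"tz": -108,"rx": 0,"ry": 0,"rz": 0,"jaw": 1}
    - {"tx": 438,"ty": 561,"tz": -108,"rx": 0,"ry": 0,"rz": 0,"jaw": 1}
    - {"tx": 438,"ty": 561,"tz": -108,"rx": 0,"ry": 0,"rz": 0,"jaw": 1}
    - {"tx": 438,"ty": 561,"tz": -108,"rx": 0,"ry": 0,"rz": 0,"jaw": 1}
    - {"tx": 438,"ty": 561,"tz": -108,"rx": 0,"ry": 0,"rz": 0,"jaw": 1}
    - {"tx": 438,"ty": 561,"tz": -108,"rx": 0,"ry": 0,"rz": 0,"jaw": 1}

```text
time_s: 1.55
position: [0.5505, -0.0202, 0.1325]
tool_rot: [[0.961, 0.275, -0.0], [0.275, -0.961, -0.002], [-0.001, 0.002, -1.0]]
ft_force: [-0.2, -0.9, 1.0]
grip_width: 0.0848
```

apply_moves:
  plan:
    - {"tx": 70,"ty": 88,"tz": -22,"rx": 0,"ry": 0,"rz": 0,"jaw": 1}
    - {"tx": 70,"ty": 88,"tz": -22,"rx": 0,"ry": 0,"rz": 0,"jaw": 1}
    - {"tx": 70,"ty": 88,"tz": -22,"rx": 0,"ry": 0,"rz": 0,"jaw": 1}
    - {"tx": 70,"ty": 88,"tz": -22,"rx": 0,"ry": 0,"rz": 0,"jaw": 1}

```text
time_s: 1.95
position: [0.621, 0.0698, 0.1092]
tool_rot: [[0.961, 0.278, -0.002], [0.278, -0.961, -0.002], [-0.002, 0.001, -1.0]]
ft_force: [0.1, -0.2, -0.3]
grip_width: 0.0856
```

Run:
```python
from rig import env
from h import *
d=env.get_image("wrist"); cv2.imwrite("pics/w1.png",d["image"][:,:,::-1]); o=env.observe(); print(o['position'],d["world_from_camera"])
```

```text
[0.62039159 0.06843713 0.10979964] [[ 0.27876044  0.92675287  0.25183674  0.68466889]
 [-0.96035769  0.2683514   0.07550251  0.0890015 ]
 [ 0.00239143 -0.26290046  0.96482     0.2517959 ]
 [ 0.          0.          0.          1.        ]]
```

View pics/w1.png

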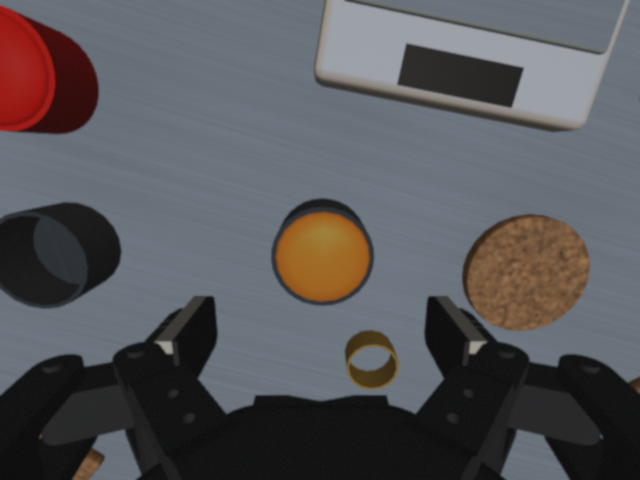

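apply_moves:
  plan:
    - {"tx": 0,"ty": 0,"tz": -50,"rx": 0,"ry": 0,"rz": 0,"jaw": 1}
    - {"tx": 0,"ty": 0,"tz": -85,"rx": 0,"ry": 0,"rz": 0,"jaw": 1}
    - {"tx": 0,"ty": 0,"tz": -102,"rx": 0,"ry": 0,"rz": 0,"jaw": 1}
    - {"tx": 0,"ty": 0,"tz": -102,"rx": 0,"ry": 0,"rz": 0,"jaw": 1}
    - {"tx": 0,"ty": 0,"tz": -102,"rx": 0,"ry": 0,"rz": 0,"jaw": 0.4}
    - {"tx": 0,"ty": 0,"tz": -102,"rx": 0,"ry": 0,"rz": 0,"jaw": 0.2}
    - {"tx": 0,"ty": 0,"tz": -102,"rx": 0,"ry": 0,"rz": 0,"jaw": 0.2}
    - {"tx": 0,"ty": 0,"tz": -102,"rx": 0,"ry": 0,"rz": 0,"jaw": 0.2}
    - {"tx": 0,"ty": 0,"tz": -102,"rx": 0,"ry": 0,"rz": 0,"jaw": 0.2}
  grip_force: 45

```text
time_s: 2.9
position: [0.6213, 0.0678, 0.0099]
tool_rot: [[0.961, 0.276, 0.002], [0.276, -0.961, -0.003], [0.001, 0.003, -1.0]]
ft_force: [-1.2, -3.1, 7.3]
grip_width: 0.0648
```

apply_moves:
  plan:
    - {"tx": 0,"ty": 0,"tz": 15,"rx": 0,"ry": 0,"rz": 0,"jaw": 0.2}
    - {"tx": 0,"ty": 0,"tz": 45,"rx": 0,"ry": 0,"rz": 0,"jaw": 0.2}
    - {"tx": 4,"ty": -30,"tz": 55,"rx": 0,"ry": 0,"rz": 0,"jaw": 0.2}
    - {"tx": 9,"ty": -70,"tz": 55,"rx": 0,"ry": 0,"rz": 0,"jaw": 0.2}
    - {"tx": 14,"ty": -110,"tz": 55,"rx": 0,"ry": 0,"rz": 0,"jaw": 0.2}
    - {"tx": 18,"ty": -140,"tz": 55,"rx": 0,"ry": 0,"rz": 0,"jaw": 0.2}
    - {"tx": 19,"ty": -152,"tz": 55,"rx": 0,"ry": 0,"rz": 0,"jaw": 0.2}
    - {"tx": 19,"ty": -152,"tz": 55,"rx": 0,"ry": 0,"rz": 0,"jaw": 0.2}

```text
time_s: 3.7
position: [0.6402, -0.0854, 0.065]
tool_rot: [[0.962, 0.274, 0.002], [0.274, -0.962, -0.003], [0.001, 0.003, -1.0]]
ft_force: [0.1, 0.9, -2.2]
grip_width: 0.0645
```

Run:
```python
from rig import env
from h import *
d=env.get_image("wrist"); cv2.imwrite("pics/w2.png",d["image"][:,:,::-1])
d=env.get_image("side"); cv2.imwrite("pics/s2.png",cv2.resize(d["image"][130:330,150:420,::-1],None,fx=2.5,fy=2.5)); o=env.observe(); print(o['position'],o['grip_width'],o['ft_force'])
```

```text
[ 0.64001598 -0.08304834  0.06495011] 0.06483495001271684 [ 0.25319277  0.3105113  -2.88039165]
```

View pics/w2.png

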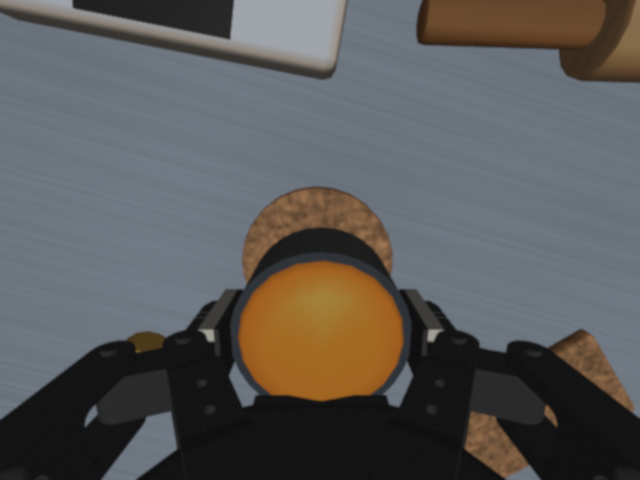

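View pics/s2.png

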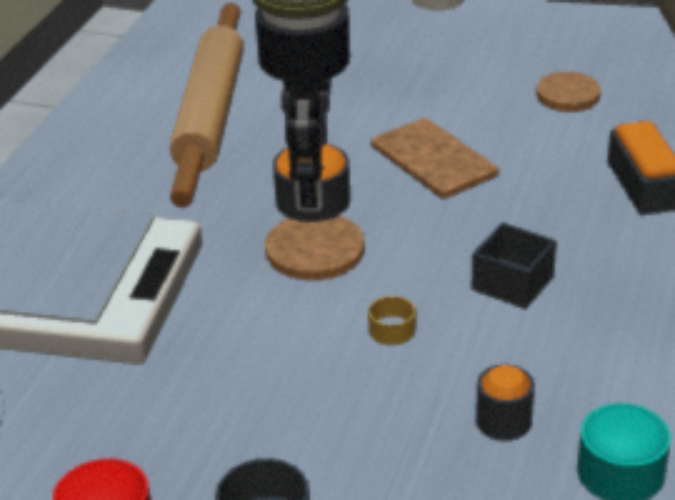

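apply_moves:
  plan:
    - {"tx": 0,"ty": -1,"tz": -20,"rx": 0,"ry": 0,"rz": 0,"jaw": 0.2}
    - {"tx": 0,"ty": -1,"tz": -35,"rx": 0,"ry": 0,"rz": 0,"jaw": 0.2}
    - {"tx": 0,"ty": -1,"tz": -40,"rx": 0,"ry": 0,"rz": 0,"jaw": 0.2}
    - {"tx": 0,"ty": -1,"tz": -42,"rx": 0,"ry": 0,"rz": 0,"jaw": 0.2}
    - {"tx": 0,"ty": -1,"tz": -43,"rx": 0,"ry": 0,"rz": 0,"jaw": 0.2}
    - {"tx": 0,"ty": -1,"tz": -43,"rx": 0,"ry": 0,"rz": 0,"jaw": 0.2}

```text
time_s: 4.4
position: [0.6403, -0.0838, 0.0226]
tool_rot: [[0.961, 0.277, 0.002], [0.277, -0.961, -0.003], [0.002, 0.003, -1.0]]
ft_force: [-0.1, -0.9, -2.5]
grip_width: 0.0647
```

apply_moves:
  plan:
    - {"tx": 0,"ty": 0,"tz": -1,"rx": 0,"ry": 0,"rz": 0,"jaw": 0.2}
    - {"tx": 0,"ty": 0,"tz": -1,"rx": 0,"ry": 0,"rz": 0,"jaw": 0.6}
    - {"tx": 0,"ty": 0,"tz": -1,"rx": 0,"ry": 0,"rz": 0,"jaw": 1}
    - {"tx": 0,"ty": 0,"tz": -1,"rx": 0,"ry": 0,"rz": 0,"jaw": 1}
    - {"tx": 0,"ty": 0,"tz": -1,"rx": 0,"ry": 0,"rz": 0,"jaw": 1}
    - {"tx": 0,"ty": 0,"tz": -1,"rx": 0,"ry": 0,"rz": 0,"jaw": 1}
    - {"tx": 0,"ty": 0,"tz": 30,"rx": 0,"ry": 0,"rz": 0,"jaw": 1}
    - {"tx": 0,"ty": 0,"tz": 70,"rx": 0,"ry": 0,"rz": 0,"jaw": 1}
    - {"tx": 0,"ty": 0,"tz": 88,"rx": 0,"ry": 0,"rz": 0,"jaw": 1}
    - {"tx": 0,"ty": 0,"tz": 88,"rx": 0,"ry": 0,"rz": 0,"jaw": 1}

```text
time_s: 5.4
position: [0.6415, -0.0841, 0.1137]
tool_rot: [[0.961, 0.277, 0.008], [0.277, -0.961, -0.004], [0.006, 0.007, -1.0]]
ft_force: [0.6, -0.7, 0.7]
grip_width: 0.0857
```

```bash
cat > look.py <<'E'
import sys
from rig import env
from h import *
n=sys.argv[1]
d=env.get_image("wrist"); cv2.imwrite(f"pics/w{n}.png",d["image"][:,:,::-1])
o=env.observe(); print(o['position']*1000,o['grip_width'],o['ft_force'],o['q'].round(0))
d2=env.get_image("side"); cv2.imwrite(f"pics/s{n}.png",d2["image"][:,:,::-1])
for nm,dd in (("w",d),("s",d2)):
    a,b=masks(dd["image"]); hsv=cv2.cvtColor(dd["image"],cv2.COLOR_RGB2HSV); H,S,V=cv2.split(hsv)
    m=((H>=5)&(H<=22)&(S>130)&(V>60)).astype(np.uint8)
    m=cv2.morphologyEx(cv2.morphologyEx(m,cv2.MORPH_CLOSE,np.ones((3,3),np.uint8)),cv2.MORPH_OPEN,np.ones((3,3),np.uint8))
    for o in blobs(dd,m,float(sys.argv[2]),200):
        print(nm,o)
E
python3 look.py 3 0.054
```

```text
[640.64584154 -83.89399001 111.46270252] 0.08548105588154215 [-0.42852757 -0.11341744 -0.85557634] [-18.  37.  68.  -0.  75.  56.]
w {'px': array([469.6,  54.1]), 'rect': (773.9, -128.2), 'size': (18.4, 72.5), 'ang': 15.7, 'mom': (774.1, -128.2)}
w {'px': array([318.7, 261.2]), 'rect': (640.8, -83.5), 'size': (58.7, 58.9), 'ang': 61.2, 'mom': (640.9, -83.4)}
s {'px': array([409.2, 189.6]), 'rect': (366.4, -250.3), 'size': (40.0, 94.0), 'ang': 28.2, 'mom': (366.0, -250.0)}
s {'px': array([225.8, 195.1]), 'rect': (760.9, -108.7), 'size': (39.4, 112.9), 'ang': 23.1, 'mom': (768.6, -116.7)}
s {'px': array([274.6, 211. ]), 'rect': (640.1, -83.0), 'size': (55.9, 54.2), 'ang': 15.3, 'mom': (639.8, -83.1)}
s {'px': array([ 85.4, 252.1]), 'rect': (954.2, 146.5), 'size': (41.8, 85.0), 'ang': 45.6, 'mom': (956.7, 152.7)}
s {'px': array([306.2, 257.6]), 'rect': (527.5, 53.7), 'size': (33.8, 53.0), 'ang': 15.2, 'mom': (527.8, 54.2)}
s {'px': array([351.9, 282.7]), 'rect': (424.6, 102.5), 'size': (33.8, 36.7), 'ang': 13.1, 'mom': (424.7, 103.2)}
s {'px': array([269.9, 420.5]), 'rect': (475.4, 425.3), 'size': (47.3, 48.9), 'ang': 12.7, 'mom': (475.4, 425.2)}
s {'px': array([ 30.2, 460.1]), 'rect': (770.0, 564.8), 'size': (85.1, 62.4), 'ang': 14.9, 'mom': (769.3, 567.7)}
```

View pics/w3.png

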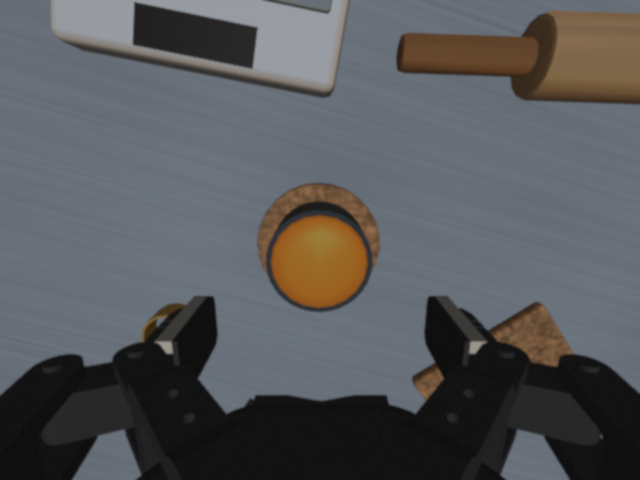

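apply_moves:
  plan:
    - {"tx": -30,"ty": 24,"tz": 0,"rx": 0,"ry": 0,"rz": 0,"jaw": 1}
    - {"tx": -65,"ty": 53,"tz": 0,"rx": 0,"ry": 0,"rz": 0,"jaw": 1}
    - {"tx": -100,"ty": 81,"tz": 0,"rx": 0,"ry": 0,"rz": 0,"jaw": 1}
    - {"tx": -135,"ty": 109,"tz": 0,"rx": 0,"ry": 0,"rz": 0,"jaw": 1}
    - {"tx": -170,"ty": 138,"tz": 0,"rx": 0,"ry": 0,"rz": 0,"jaw": 1}
    - {"tx": -200,"ty": 162,"tz": 0,"rx": 0,"ry": 0,"rz": 0,"jaw": 0.7}
    - {"tx": -213,"ty": 173,"tz": 0,"rx": 0,"ry": 0,"rz": 0,"jaw": 0.7}
    - {"tx": -213,"ty": 173,"tz": -20,"rx": 0,"ry": 0,"rz": 0,"jaw": 0.7}
    - {"tx": -213,"ty": 173,"tz": -20,"rx": 0,"ry": 0,"rz": 0,"jaw": 0.7}

```text
time_s: 6.4
position: [0.4261, 0.0894, 0.0882]
tool_rot: [[0.961, 0.277, -0.002], [0.277, -0.961, -0.002], [-0.003, 0.002, -1.0]]
ft_force: [0.6, -0.5, -0.7]
grip_width: 0.0731
```

```bash
python3 look.py 4 0.042|grep -v "^s"
```

```text
[426.89491459  89.11614326  89.1055557 ] 0.07250035145837685 [-0.30411338  0.9433177   0.24476128] [ -4.  21. 104.  -0.  55.  70.]
w {'px': array([518.8, 110.7]), 'rect': (536.9, 16.7), 'size': (34.0, 35.0), 'ang': 23.2, 'mom': (534.7, 15.3)}
w {'px': array([ 98.1, 240.5]), 'rect': (407.3, 213.5), 'size': (62.4, 5.2), 'ang': 64.1, 'mom': (407.0, 212.8)}
w {'px': array([320.2, 264.5]), 'rect': (427.9, 90.4), 'size': (36.8, 36.8), 'ang': 16.1, 'mom': (427.9, 90.2)}
```

View pics/w4.png

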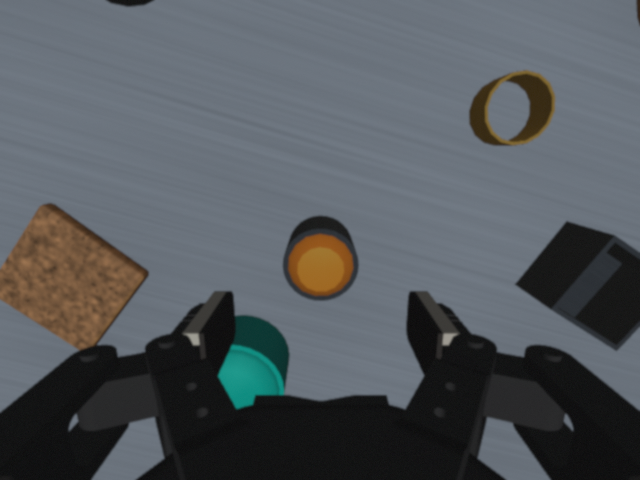

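apply_moves:
  plan:
    - {"tx": 1,"ty": 1,"tz": -40,"rx": 0,"ry": 0,"rz": 0,"jaw": 0.7}
    - {"tx": 1,"ty": 1,"tz": -70,"rx": 0,"ry": 0,"rz": 0,"jaw": 0.7}
    - {"tx": 1,"ty": 1,"tz": -79,"rx": 0,"ry": 0,"rz": 0,"jaw": 0.7}
    - {"tx": 1,"ty": 1,"tz": -79,"rx": 0,"ry": 0,"rz": 0,"jaw": 0.7}
    - {"tx": 1,"ty": 1,"tz": -79,"rx": 0,"ry": 0,"rz": 0,"jaw": 0.2}
    - {"tx": 1,"ty": 1,"tz": -79,"rx": 0,"ry": 0,"rz": 0,"jaw": -0.2}
    - {"tx": 1,"ty": 1,"tz": -79,"rx": 0,"ry": 0,"rz": 0,"jaw": -0.2}
    - {"tx": 1,"ty": 1,"tz": -79,"rx": 0,"ry": 0,"rz": 0,"jaw": -0.2}
    - {"tx": 1,"ty": 1,"tz": -79,"rx": 0,"ry": 0,"rz": 0,"jaw": -0.2}

```text
time_s: 7.4
position: [0.4293, 0.0898, 0.0121]
tool_rot: [[0.961, 0.277, 0.004], [0.277, -0.961, -0.003], [0.003, 0.004, -1.0]]
ft_force: [-0.1, -0.6, 6.8]
grip_width: 0.0429
```

apply_moves:
  plan:
    - {"tx": 0,"ty": 0,"tz": 20,"rx": 0,"ry": 0,"rz": 0,"jaw": -0.2}
    - {"tx": 0,"ty": 0,"tz": 60,"rx": 0,"ry": 0,"rz": 0,"jaw": -0.2}
    - {"tx": 2,"ty": -20,"tz": 80,"rx": 0,"ry": 0,"rz": 0,"jaw": -0.2}
    - {"tx": 4,"ty": -55,"tz": 80,"rx": 0,"ry": 0,"rz": 0,"jaw": -0.2}
    - {"tx": 8,"ty": -100,"tz": 80,"rx": 0,"ry": 0,"rz": 0,"jaw": -0.2}
    - {"tx": 12,"ty": -145,"tz": 80,"rx": 0,"ry": 0,"rz": 0,"jaw": -0.2}
    - {"tx": 16,"ty": -190,"tz": 80,"rx": 0,"ry": 0,"rz": 0,"jaw": -0.2}
    - {"tx": 20,"ty": -235,"tz": 80,"rx": 0,"ry": 0,"rz": 0,"jaw": -0.2}
    - {"tx": 24,"ty": -280,"tz": 80,"rx": 0,"ry": 0,"rz": 0,"jaw": -0.2}
    - {"tx": 28,"ty": -325,"tz": 80,"rx": 0,"ry": 0,"rz": 0,"jaw": -0.2}
    - {"tx": 32,"ty": -370,"tz": 80,"rx": 0,"ry": 0,"rz": 0,"jaw": -0.2}
    - {"tx": 35,"ty": -410,"tz": 80,"rx": 0,"ry": 0,"rz": 0,"jaw": -0.2}

```text
time_s: 8.6
position: [0.4641, -0.3225, 0.0931]
tool_rot: [[0.961, 0.276, 0.005], [0.276, -0.961, -0.004], [0.003, 0.005, -1.0]]
ft_force: [0.8, 0.7, -1.5]
grip_width: 0.0428
```

apply_moves:
  plan:
    - {"tx": 2,"ty": -40,"tz": 0,"rx": 0,"ry": 0,"rz": 0,"jaw": -0.2}
    - {"tx": 4,"ty": -75,"tz": -10,"rx": 0,"ry": 0,"rz": 0,"jaw": -0.2}
    - {"tx": 5,"ty": -91,"tz": -30,"rx": 0,"ry": 0,"rz": 0,"jaw": -0.2}
    - {"tx": 5,"ty": -91,"tz": -45,"rx": 0,"ry": 0,"rz": 0,"jaw": -0.2}
    - {"tx": 5,"ty": -91,"tz": -45,"rx": 0,"ry": 0,"rz": 0,"jaw": -0.2}

```text
time_s: 9.1
position: [0.4682, -0.413, 0.0468]
tool_rot: [[0.961, 0.275, 0.002], [0.275, -0.961, -0.001], [0.002, 0.002, -1.0]]
ft_force: [-0.2, 0.1, -1.6]
grip_width: 0.0427
```

```bash
python3 look.py 5 0.07
```

```text
[ 468.8287615  -413.08977984   48.19031722] 0.04273564246008578 [-0.34456922 -0.48224898 -2.00652373] [-52.  39.  76.   0.  65.  22.]
w {'px': array([66.4, 59.2]), 'rect': (536.7, -311.7), 'size': (2.7, 54.2), 'ang': 51.1, 'mom': (534.6, -309.9)}
w {'px': array([320.6, 338.2]), 'rect': (463.8, -414.1), 'size': (39.2, 38.9), 'ang': 56.2, 'mom': (463.7, -413.9)}
w {'px': array([ 28.1, 386. ]), 'rect': (410.4, -303.3), 'size': (23.3, 43.6), 'ang': 49.7, 'mom': (411.4, -307.4)}
s {'px': array([409.2, 189.6]), 'rect': (364.7, -224.5), 'size': (39.7, 91.8), 'ang': 28.2, 'mom': (364.2, -224.3)}
s {'px': array([226.3, 194.5]), 'rect': (756.5, -88.1), 'size': (39.9, 118.5), 'ang': 14.1, 'mom': (757.4, -96.5)}
s {'px': array([274.7, 211. ]), 'rect': (631.9, -61.2), 'size': (54.8, 53.0), 'ang': 15.3, 'mom': (631.5, -61.3)}
s {'px': array([ 85.4, 252.1]), 'rect': (938.9, 163.2), 'size': (41.0, 83.0), 'ang': 45.3, 'mom': (941.3, 169.1)}
s {'px': array([306.2, 257.6]), 'rect': (521.9, 72.4), 'size': (33.1, 51.8), 'ang': 15.4, 'mom': (522.2, 72.8)}
s {'px': array([269.9, 420.5]), 'rect': (471.0, 435.4), 'size': (46.2, 47.9), 'ang': 12.7, 'mom': (471.0, 435.4)}
s {'px': array([ 29.9, 460.1]), 'rect': (761.3, 573.3), 'size': (77.7, 59.4), 'ang': 15.0, 'mom': (758.4, 574.8)}
```

View pics/w5.png

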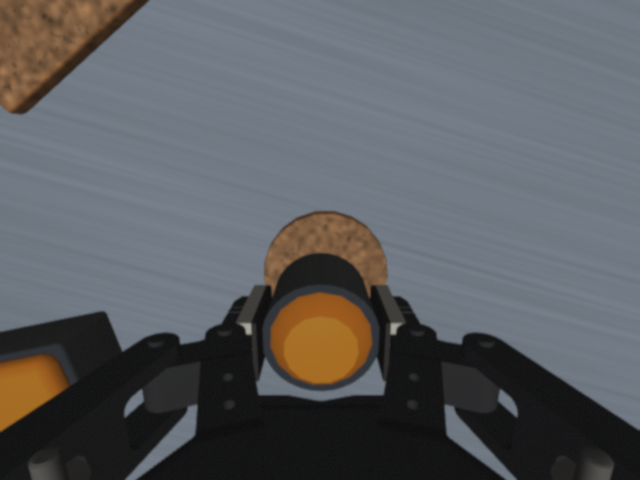

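apply_moves:
  plan:
    - {"tx": 1,"ty": 0,"tz": -12,"rx": 0,"ry": 0,"rz": 0,"jaw": -0.2}
    - {"tx": 2,"ty": 0,"tz": -20,"rx": 0,"ry": 0,"rz": 0,"jaw": -0.2}
    - {"tx": 2,"ty": 0,"tz": -23,"rx": 0,"ry": 0,"rz": 0,"jaw": -0.2}
    - {"tx": 2,"ty": 0,"tz": -24,"rx": 0,"ry": 0,"rz": 0,"jaw": -0.2}
    - {"tx": 2,"ty": 0,"tz": -24,"rx": 0,"ry": 0,"rz": 0,"jaw": -0.2}

```text
time_s: 9.7
position: [0.4713, -0.4133, 0.0251]
tool_rot: [[0.961, 0.276, 0.005], [0.276, -0.961, -0.004], [0.004, 0.005, -1.0]]
ft_force: [0.7, -0.4, -1.7]
grip_width: 0.0431
```

apply_moves:
  plan:
    - {"tx": -1,"ty": 0,"tz": -1,"rx": 0,"ry": 0,"rz": 0,"jaw": -0.2}
    - {"tx": -1,"ty": 0,"tz": -2,"rx": 0,"ry": 0,"rz": 0,"jaw": -0.2}
    - {"tx": -1,"ty": 0,"tz": -2,"rx": 0,"ry": 0,"rz": 0,"jaw": -0.2}

```text
time_s: 10.0
position: [0.4705, -0.4134, 0.0242]
tool_rot: [[0.961, 0.276, 0.006], [0.276, -0.961, -0.005], [0.004, 0.006, -1.0]]
ft_force: [-0.8, 1.9, 6.0]
grip_width: 0.0424
```

apply_moves:
  plan:
    - {"tx": 0,"ty": 0,"tz": 0,"rx": 0,"ry": 0,"rz": 0,"jaw": 0.2}
    - {"tx": 0,"ty": 0,"tz": 0,"rx": 0,"ry": 0,"rz": 0,"jaw": 0.7}
    - {"tx": 0,"ty": 0,"tz": 0,"rx": 0,"ry": 0,"rz": 0,"jaw": 0.7}
    - {"tx": 0,"ty": 0,"tz": 0,"rx": 0,"ry": 0,"rz": 0,"jaw": 0.7}
    - {"tx": 0,"ty": 0,"tz": 0,"rx": 0,"ry": 0,"rz": 0,"jaw": 0.7}
    - {"tx": 0,"ty": 0,"tz": 30,"rx": 0,"ry": 0,"rz": 0,"jaw": 0.7}
    - {"tx": 0,"ty": 0,"tz": 75,"rx": 0,"ry": 0,"rz": 0,"jaw": 0.7}
    - {"tx": 0,"ty": 0,"tz": 95,"rx": 0,"ry": 0,"rz": 0,"jaw": 0.7}
    - {"tx": 0,"ty": 0,"tz": 95,"rx": 0,"ry": 0,"rz": 0,"jaw": 0.7}

```text
time_s: 10.9
position: [0.4714, -0.4145, 0.1226]
tool_rot: [[0.961, 0.276, 0.01], [0.277, -0.961, -0.01], [0.006, 0.012, -1.0]]
ft_force: [0.0, -0.1, -0.8]
grip_width: 0.0727
```

```bash
python3 look.py 6 0.054
```

```text
[ 470.70183501 -413.72812643  120.19555614] 0.07278759774412213 [ 0.09533508 -0.39589771 -0.76170243] [-52.  34.  71.   0.  74.  22.]
w {'px': array([125.5, 104.1]), 'rect': (529.3, -284.3), 'size': (2.8, 43.3), 'ang': 51.7, 'mom': (528.2, -283.6)}
w {'px': array([317.2, 259.9]), 'rect': (469.5, -413.4), 'size': (36.7, 37.1), 'ang': 15.8, 'mom': (469.3, -413.6)}
w {'px': array([ 75.5, 331.7]), 'rect': (375.6, -272.8), 'size': (38.8, 87.9), 'ang': 28.2, 'mom': (376.7, -271.9)}
s {'px': array([409.2, 189.6]), 'rect': (366.4, -250.3), 'size': (40.0, 94.0), 'ang': 28.2, 'mom': (366.0, -250.0)}
s {'px': array([226. , 194.8]), 'rect': (761.8, -108.2), 'size': (39.4, 112.9), 'ang': 21.7, 'mom': (768.6, -117.8)}
s {'px': array([274.6, 211. ]), 'rect': (640.1, -83.0), 'size': (55.9, 54.2), 'ang': 15.3, 'mom': (639.8, -83.2)}
s {'px': array([ 85.4, 252.1]), 'rect': (954.2, 146.6), 'size': (42.0, 85.0), 'ang': 45.3, 'mom': (956.6, 152.7)}
s {'px': array([306.3, 257.7]), 'rect': (527.5, 53.7), 'size': (33.9, 53.0), 'ang': 15.4, 'mom': (527.6, 54.1)}
s {'px': array([269.9, 420.5]), 'rect': (475.4, 425.3), 'size': (47.3, 48.9), 'ang': 12.7, 'mom': (475.4, 425.2)}
s {'px': array([ 30.1, 460.2]), 'rect': (770.7, 565.0), 'size': (83.8, 62.4), 'ang': 14.9, 'mom': (769.3, 567.9)}
```

View pics/w6.png

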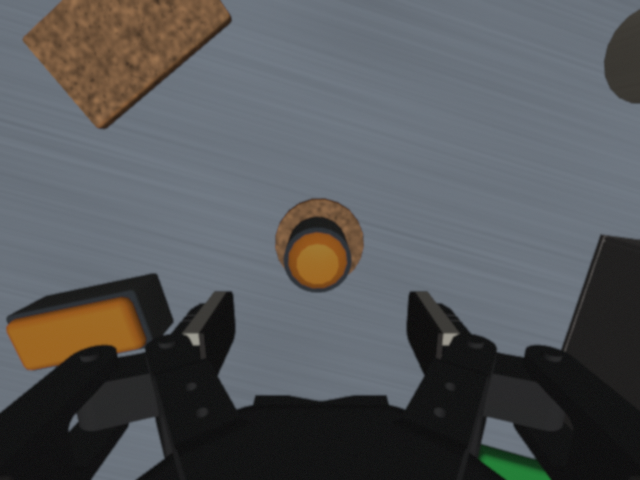

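apply_moves:
  plan:
    - {"tx": 8,"ty": 831,"tz": -5,"rx": 0.01,"ry": 0.01,"rz": -0.053,"jaw": 1}
    - {"tx": 8,"ty": 831,"tz": -5,"rx": 0.01,"ry": 0.01,"rz": -0.053,"jaw": 1}
    - {"tx": 8,"ty": 831,"tz": -5,"rx": 0.01,"ry": 0.01,"rz": -0.053,"jaw": 1}
    - {"tx": 8,"ty": 831,"tz": -5,"rx": 0.01,"ry": 0.01,"rz": -0.053,"jaw": 1}
    - {"tx": 8,"ty": 831,"tz": -5,"rx": 0.01,"ry": 0.01,"rz": -0.053,"jaw": 1}
    - {"tx": 8,"ty": 831,"tz": -5,"rx": 0.01,"ry": 0.01,"rz": -0.053,"jaw": 1}
    - {"tx": 8,"ty": 831,"tz": -5,"rx": 0.01,"ry": 0.01,"rz": -0.053,"jaw": 1}
    - {"tx": 8,"ty": 831,"tz": -5,"rx": 0.01,"ry": 0.01,"rz": -0.053,"jaw": 1}
    - {"tx": 8,"ty": 831,"tz": -5,"rx": 0.01,"ry": 0.01,"rz": -0.053,"jaw": 1}
    - {"tx": 8,"ty": 831,"tz": -5,"rx": 0.01,"ry": 0.01,"rz": -0.053,"jaw": 1}
    - {"tx": 8,"ty": 831,"tz": -5,"rx": 0.01,"ry": 0.01,"rz": -0.053,"jaw": 1}
    - {"tx": 8,"ty": 831,"tz": -5,"rx": 0.01,"ry": 0.01,"rz": -0.053,"jaw": 1}

```text
time_s: 12.2
position: [0.475, 0.1884, 0.1137]
tool_rot: [[0.974, 0.225, -0.008], [0.225, -0.974, 0.005], [-0.006, -0.006, -1.0]]
ft_force: [1.2, 0.8, 0.6]
grip_width: 0.0855
```

apply_moves:
  plan:
    - {"tx": 1,"ty": 45,"tz": 0,"rx": -0.005,"ry": -0.008,"rz": 0,"jaw": 1}
    - {"tx": 2,"ty": 90,"tz": 0,"rx": -0.005,"ry": -0.008,"rz": 0,"jaw": 1}
    - {"tx": 3,"ty": 135,"tz": 0,"rx": -0.005,"ry": -0.008,"rz": 0,"jaw": 1}
    - {"tx": 4,"ty": 180,"tz": 0,"rx": -0.005,"ry": -0.008,"rz": 0,"jaw": 1}
    - {"tx": 4,"ty": 215,"tz": 0,"rx": -0.005,"ry": -0.008,"rz": 0,"jaw": 0.9}
    - {"tx": 4,"ty": 229,"tz": -10,"rx": -0.005,"ry": -0.008,"rz": 0,"jaw": 0.9}
    - {"tx": 4,"ty": 229,"tz": -10,"rx": -0.005,"ry": -0.008,"rz": 0,"jaw": 0.9}
    - {"tx": 4,"ty": 229,"tz": -10,"rx": -0.005,"ry": -0.008,"rz": 0,"jaw": 0.9}

```text
time_s: 13.0
position: [0.4786, 0.4162, 0.1023]
tool_rot: [[0.974, 0.225, -0.002], [0.225, -0.974, -0.002], [-0.002, 0.001, -1.0]]
ft_force: [0.9, -0.4, 0.3]
grip_width: 0.0814
```

```bash
python3 look.py 7 0.042|grep -v "^s"
```

```text
[479.00667573 416.00741622 103.03065567] 0.08113350125664834 [ 0.28471457 -0.15003137  0.99155137] [ 30.  36.  71.  -0.  73. 107.]
w {'px': array([317.1, 258.8]), 'rect': (478.7, 418.5), 'size': (47.6, 48.0), 'ang': 13.0, 'mom': (478.6, 418.5)}
```

View pics/w7.png

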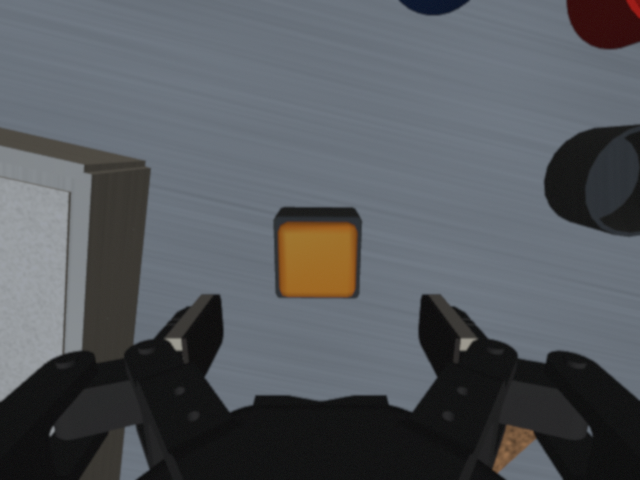

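apply_moves:
  plan:
    - {"tx": 0,"ty": 2,"tz": -45,"rx": 0,"ry": 0,"rz": 0,"jaw": 0.9}
    - {"tx": 0,"ty": 2,"tz": -80,"rx": 0,"ry": 0,"rz": 0,"jaw": 0.9}
    - {"tx": 0,"ty": 2,"tz": -94,"rx": 0,"ry": 0,"rz": 0,"jaw": 0.9}
    - {"tx": 0,"ty": 2,"tz": -94,"rx": 0,"ry": 0,"rz": 0,"jaw": 0.9}
    - {"tx": 0,"ty": 2,"tz": -94,"rx": 0,"ry": 0,"rz": 0,"jaw": 0.4}
    - {"tx": 0,"ty": 2,"tz": -94,"rx": 0,"ry": 0,"rz": 0,"jaw": 0}
    - {"tx": 0,"ty": 2,"tz": -94,"rx": 0,"ry": 0,"rz": 0,"jaw": 0}
    - {"tx": 0,"ty": 2,"tz": -94,"rx": 0,"ry": 0,"rz": 0,"jaw": 0}
    - {"tx": 0,"ty": 2,"tz": -94,"rx": 0,"ry": 0,"rz": 0,"jaw": 0}

```text
time_s: 14.0
position: [0.4803, 0.4185, 0.0118]
tool_rot: [[0.975, 0.224, 0.003], [0.224, -0.975, 0.001], [0.003, -0.0, -1.0]]
ft_force: [0.1, -1.8, 6.8]
grip_width: 0.0532
```

apply_moves:
  plan:
    - {"tx": 0,"ty": 0,"tz": 20,"rx": 0,"ry": 0,"rz": 0,"jaw": 0}
    - {"tx": 0,"ty": 0,"tz": 50,"rx": 0,"ry": 0,"rz": 0,"jaw": 0}
    - {"tx": -15,"ty": -21,"tz": 60,"rx": 0,"ry": 0,"rz": 0.13,"jaw": 0}
    - {"tx": -33,"ty": -47,"tz": 60,"rx": 0,"ry": 0,"rz": 0.27,"jaw": 0}
    - {"tx": -51,"ty": -72,"tz": 60,"rx": 0,"ry": 0,"rz": 0.41,"jaw": 0}
    - {"tx": -69,"ty": -97,"tz": 60,"rx": 0,"ry": 0,"rz": 0.55,"jaw": 0}
    - {"tx": -87,"ty": -122,"tz": 60,"rx": 0,"ry": 0,"rz": 0.69,"jaw": 0}
    - {"tx": -105,"ty": -147,"tz": 60,"rx": 0,"ry": 0,"rz": 0.82,"jaw": 0}
    - {"tx": -118,"ty": -165,"tz": 50,"rx": 0,"ry": 0,"rz": 0.9,"jaw": 0}
    - {"tx": -121,"ty": -170,"tz": 38,"rx": 0,"ry": 0,"rz": 0.933,"jaw": 0}
    - {"tx": -121,"ty": -170,"tz": 38,"rx": 0,"ry": 0,"rz": 0.933,"jaw": 0}
    - {"tx": -121,"ty": -170,"tz": 38,"rx": 0,"ry": 0,"rz": 0.933,"jaw": 0}

```text
time_s: 15.2
position: [0.36, 0.2489, 0.0505]
tool_rot: [[0.402, 0.916, 0.002], [0.916, -0.402, 0.004], [0.004, 0.001, -1.0]]
ft_force: [0.1, 0.0, -1.8]
grip_width: 0.0531
```

```bash
python3 look.py 8 0.080|grep -v "^s"
python3 - <<'E'
from rig import env
from h import *
o=env.observe()["tool_rot"]; print(np.degrees(np.arctan2(o[1,1],o[0,1])),o[:,2])
E
```

```text
[360.12417985 249.04034931  50.49765184] 0.053206341184793685 [-0.2642792  -0.30763084 -2.64006941] [ 19.  25. 107.   0.  48.  43.]
w {'px': array([320.5, 338. ]), 'rect': (359.1, 246.8), 'size': (49.5, 48.3), 'ang': 66.2, 'mom': (359.4, 247.5)}
-23.645952387527664 [ 0.00277243  0.00393328 -0.99998842]
```

View pics/w8.png

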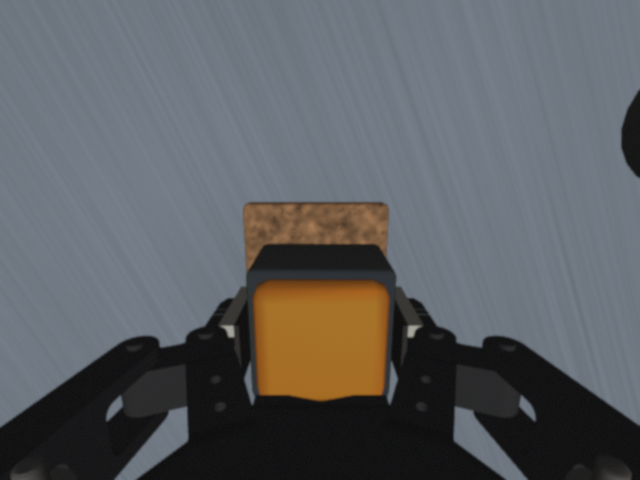

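apply_moves:
  plan:
    - {"tx": -1.5,"ty": -1,"tz": -14,"rx": 0,"ry": 0,"rz": 0,"jaw": 0}
    - {"tx": -1.5,"ty": -1,"tz": -22,"rx": 0,"ry": 0,"rz": 0,"jaw": 0}
    - {"tx": -1.5,"ty": -1,"tz": -25,"rx": 0,"ry": 0,"rz": 0,"jaw": 0}
    - {"tx": -1.5,"ty": -1,"tz": -26,"rx": 0,"ry": 0,"rz": 0,"jaw": 0}
    - {"tx": -1.5,"ty": -1,"tz": -26,"rx": 0,"ry": 0,"rz": 0,"jaw": 0}
    - {"tx": -1.5,"ty": -1,"tz": -26,"rx": 0,"ry": 0,"rz": 0,"jaw": 0}

```text
time_s: 15.9
position: [0.3588, 0.2482, 0.0247]
tool_rot: [[0.401, 0.916, 0.003], [0.916, -0.401, 0.004], [0.005, 0.001, -1.0]]
ft_force: [0.3, 0.3, -2.2]
grip_width: 0.0531
```

apply_moves:
  plan:
    - {"tx": 0,"ty": 0,"tz": -1,"rx": 0,"ry": 0,"rz": 0,"jaw": 0}
    - {"tx": 0,"ty": 0,"tz": -2,"rx": 0,"ry": 0,"rz": 0,"jaw": 0}
    - {"tx": 0,"ty": 0,"tz": -2,"rx": 0,"ry": 0,"rz": 0,"jaw": 0}

```text
time_s: 16.2
position: [0.3591, 0.2483, 0.0238]
tool_rot: [[0.401, 0.916, 0.005], [0.916, -0.401, 0.005], [0.006, 0.002, -1.0]]
ft_force: [-2.0, -1.0, 12.9]
grip_width: 0.0531
```

Contact (12.9 N, light). Release and rise.

apply_moves:
  plan:
    - {"tx": 0,"ty": 0,"tz": 0,"rx": 0,"ry": 0,"rz": 0,"jaw": 0.4}
    - {"tx": 0,"ty": 0,"tz": 0,"rx": 0,"ry": 0,"rz": 0,"jaw": 0.9}
    - {"tx": 0,"ty": 0,"tz": 0,"rx": 0,"ry": 0,"rz": 0,"jaw": 0.9}
    - {"tx": 0,"ty": 0,"tz": 0,"rx": 0,"ry": 0,"rz": 0,"jaw": 0.9}
    - {"tx": 0,"ty": 0,"tz": 0,"rx": 0,"ry": 0,"rz": 0,"jaw": 0.9}
    - {"tx": 0,"ty": 0,"tz": 30,"rx": 0,"ry": 0,"rz": 0,"jaw": 0.9}
    - {"tx": 0,"ty": 0,"tz": 75,"rx": 0,"ry": 0,"rz": 0,"jaw": 0.9}
    - {"tx": 0,"ty": 0,"tz": 95,"rx": 0,"ry": 0,"rz": 0,"jaw": 0.9}
    - {"tx": 0,"ty": 0,"tz": 95,"rx": 0,"ry": 0,"rz": 0,"jaw": 0.9}

```text
time_s: 17.1
position: [0.3602, 0.2488, 0.1211]
tool_rot: [[0.401, 0.916, 0.01], [0.916, -0.401, 0.006], [0.01, 0.006, -1.0]]
ft_force: [-0.8, -0.1, -0.6]
grip_width: 0.0809
```

```bash
python3 look.py 9 0.054
```

```text
[359.38141819 248.4837287  119.41418222] 0.08136985048734911 [-0.54571664 -0.62324284 -0.46837615] [ 19.  18. 102.   0.  60.  43.]
w {'px': array([318.3, 261.3]), 'rect': (358.7, 247.3), 'size': (47.8, 48.0), 'ang': 66.3, 'mom': (358.6, 247.0)}
s {'px': array([225.8, 195. ]), 'rect': (762.8, -107.8), 'size': (37.1, 112.9), 'ang': 21.8, 'mom': (768.8, -117.0)}
s {'px': array([274.7, 211. ]), 'rect': (640.1, -83.0), 'size': (56.0, 54.2), 'ang': 15.3, 'mom': (639.7, -83.1)}
s {'px': array([ 85.4, 252.1]), 'rect': (954.2, 146.6), 'size': (42.0, 85.0), 'ang': 45.3, 'mom': (956.8, 152.7)}
s {'px': array([306.3, 257.6]), 'rect': (527.5, 53.7), 'size': (33.9, 53.0), 'ang': 15.4, 'mom': (527.8, 54.0)}
s {'px': array([372.6, 345.7]), 'rect': (357.9, 246.0), 'size': (50.1, 47.2), 'ang': 66.1, 'mom': (358.3, 245.8)}
s {'px': array([ 30.3, 460.1]), 'rect': (769.6, 563.8), 'size': (86.4, 64.0), 'ang': 14.9, 'mom': (769.1, 567.7)}
```

View pics/w9.png

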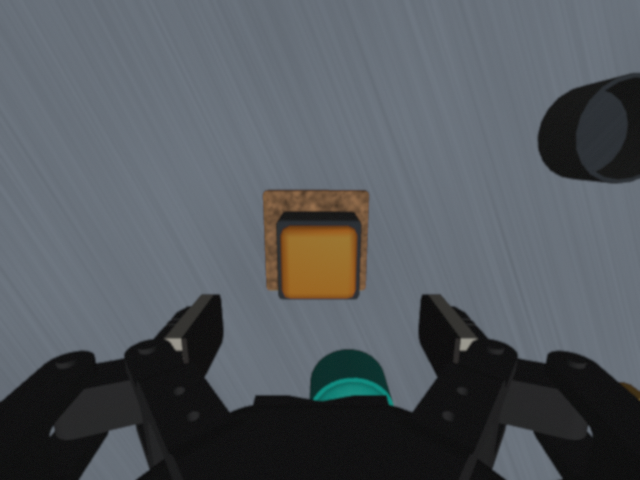

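apply_moves:
  plan:
    - {"tx": 20,"ty": -35,"tz": 0,"rx": 0,"ry": 0,"rz": 0.1,"jaw": 0.8}
    - {"tx": 40,"ty": -75,"tz": 0,"rx": 0,"ry": 0,"rz": 0.2,"jaw": 0.8}
    - {"tx": 55,"ty": -120,"tz": 0,"rx": 0,"ry": 0,"rz": 0.3,"jaw": 0.8}
    - {"tx": 65,"ty": -165,"tz": 0,"rx": 0,"ry": 0,"rz": 0.4,"jaw": 0.8}
    - {"tx": 70,"ty": -210,"tz": 0,"rx": 0,"ry": 0,"rz": 0.5,"jaw": 0.8}
    - {"tx": 70,"ty": -255,"tz": 0,"rx": 0,"ry": 0,"rz": 0.6,"jaw": 0.8}
    - {"tx": 70,"ty": -300,"tz": 0,"rx": 0,"ry": 0,"rz": 0.7,"jaw": 0.8}
    - {"tx": 65,"ty": -345,"tz": 0,"rx": 0,"ry": 0,"rz": 0.78,"jaw": 0.8}
    - {"tx": 55,"ty": -390,"tz": 0,"rx": 0,"ry": 0,"rz": 0.86,"jaw": 0.8}
    - {"tx": 40,"ty": -435,"tz": 0,"rx": 0,"ry": 0,"rz": 0.906,"jaw": 0.8}
    - {"tx": 20,"ty": -475,"tz": 0,"rx": 0,"ry": 0,"rz": 0.906,"jaw": 0.8}
    - {"tx": 10,"ty": -510,"tz": 0,"rx": 0,"ry": 0,"rz": 0.906,"jaw": 0.8}

```text
time_s: 18.4
position: [0.3669, -0.263, 0.1168]
tool_rot: [[-0.472, 0.881, -0.003], [0.881, 0.472, 0.009], [0.009, 0.001, -1.0]]
ft_force: [-0.6, 0.0, -0.2]
grip_width: 0.0769
```

apply_moves:
  plan:
    - {"tx": 1,"ty": -5,"tz": -12,"rx": -0.009,"ry": -0.003,"rz": 0,"jaw": 0.8}
    - {"tx": 1,"ty": -5,"tz": -12,"rx": -0.009,"ry": -0.003,"rz": 0,"jaw": 0.8}
    - {"tx": 1,"ty": -5,"tz": -12,"rx": -0.009,"ry": -0.003,"rz": 0,"jaw": 0.8}

```text
time_s: 18.7
position: [0.3675, -0.2671, 0.1039]
tool_rot: [[-0.472, 0.881, -0.002], [0.881, 0.472, 0.003], [0.003, -0.001, -1.0]]
ft_force: [0.1, 0.4, -1.6]
grip_width: 0.0771
```

```bash
python3 look.py 10 0.042|grep -v "^s"
python3 - <<'E'
from rig import env
from h import *
o=env.observe()["tool_rot"]; print(np.degrees(np.arctan2(o[1,1],o[0,1])),o[:,2])
E
```

```text
[ 367.84947755 -267.10546923  104.32240714] 0.0767104173674537 [-0.02152173 -0.52814181  0.382217  ] [-51.  21. 100.  -0.  59. -79.]
w {'px': array([320.1, 254.5]), 'rect': (367.3, -266.3), 'size': (40.0, 89.6), 'ang': 28.2, 'mom': (367.3, -266.4)}
w {'px': array([507.5, 326.4]), 'rect': (497.2, -250.0), 'size': (3.7, 38.0), 'ang': 49.1, 'mom': (496.3, -249.1)}
28.255324142852885 [-7.64951100e-04  8.07152564e-04 -9.99999382e-01]
```

View pics/w10.png

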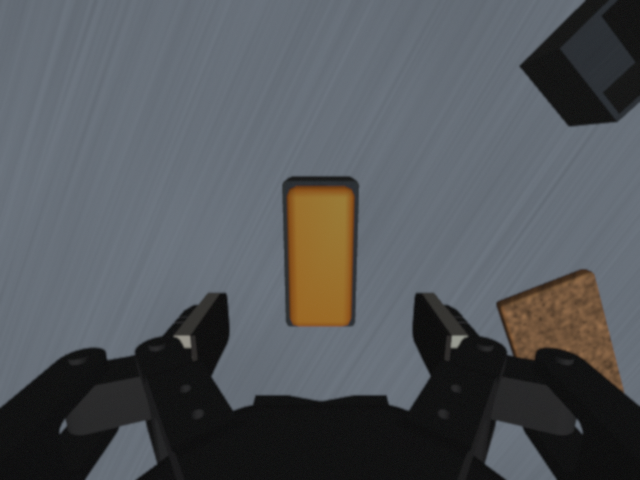

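apply_moves:
  plan:
    - {"tx": 0,"ty": 0,"tz": -45,"rx": 0,"ry": 0,"rz": 0,"jaw": 0.8}
    - {"tx": 0,"ty": 0,"tz": -80,"rx": 0,"ry": 0,"rz": 0,"jaw": 0.8}
    - {"tx": 0,"ty": 0,"tz": -94,"rx": 0,"ry": 0,"rz": 0,"jaw": 0.8}
    - {"tx": 0,"ty": 0,"tz": -94,"rx": 0,"ry": 0,"rz": 0,"jaw": 0.8}
    - {"tx": 0,"ty": 0,"tz": -94,"rx": 0,"ry": 0,"rz": 0,"jaw": 0.3}
    - {"tx": 0,"ty": 0,"tz": -94,"rx": 0,"ry": 0,"rz": 0,"jaw": -0.2}
    - {"tx": 0,"ty": 0,"tz": -94,"rx": 0,"ry": 0,"rz": 0,"jaw": -0.2}
    - {"tx": 0,"ty": 0,"tz": -94,"rx": 0,"ry": 0,"rz": 0,"jaw": -0.2}
    - {"tx": 0,"ty": 0,"tz": -94,"rx": 0,"ry": 0,"rz": 0,"jaw": -0.2}
  grip_force: 55

```text
time_s: 19.7
position: [0.3686, -0.2675, 0.012]
tool_rot: [[-0.474, 0.881, 0.001], [0.881, 0.474, -0.001], [-0.002, 0.0, -1.0]]
ft_force: [0.3, 1.9, 6.7]
grip_width: 0.0449
```

apply_moves:
  plan:
    - {"tx": 0,"ty": 0,"tz": 20,"rx": 0,"ry": 0,"rz": 0,"jaw": -0.2}
    - {"tx": 0,"ty": 0,"tz": 50,"rx": 0,"ry": 0,"rz": 0,"jaw": -0.2}
    - {"tx": 25,"ty": 2,"tz": 60,"rx": 0,"ry": 0,"rz": 0.06,"jaw": -0.2}
    - {"tx": 60,"ty": 4,"tz": 60,"rx": 0,"ry": 0,"rz": 0.13,"jaw": -0.2}
    - {"tx": 95,"ty": 6,"tz": 60,"rx": 0,"ry": 0,"rz": 0.2,"jaw": -0.2}
    - {"tx": 130,"ty": 8,"tz": 60,"rx": 0,"ry": 0,"rz": 0.27,"jaw": -0.2}
    - {"tx": 165,"ty": 10,"tz": 60,"rx": 0,"ry": 0,"rz": 0.34,"jaw": -0.2}
    - {"tx": 195,"ty": 12,"tz": 55,"rx": 0,"ry": 0,"rz": 0.4,"jaw": -0.2}
    - {"tx": 206,"ty": 13,"tz": 42,"rx": 0,"ry": 0,"rz": 0.415,"jaw": -0.2}
    - {"tx": 206,"ty": 13,"tz": 38,"rx": 0,"ry": 0,"rz": 0.415,"jaw": -0.2}
    - {"tx": 206,"ty": 13,"tz": 38,"rx": 0,"ry": 0,"rz": 0.415,"jaw": -0.2}
    - {"tx": 206,"ty": 13,"tz": 38,"rx": 0,"ry": 0,"rz": 0.415,"jaw": -0.2}

```text
time_s: 20.9
position: [0.5736, -0.2547, 0.0503]
tool_rot: [[-0.788, 0.616, 0.001], [0.616, 0.788, -0.0], [-0.001, 0.0, -1.0]]
ft_force: [-0.2, 0.0, -3.2]
grip_width: 0.0452
```

```bash
python3 look.py 11 0.080|grep -v "^s"
python3 - <<'E'
from rig import env
from h import *
o=env.observe()["tool_rot"]; print(np.degrees(np.arctan2(o[1,1],o[0,1])),o[:,2])
E
```

```text
[ 573.85243085 -254.83258921   50.58454596] 0.04474946141186436 [ 0.47086169  0.02265677 -3.13028036] [-35.  39.  75.   0.  66. -87.]
w {'px': array([320.5, 302.4]), 'rect': (566.4, -248.3), 'size': (40.0, 73.7), 'ang': 52.1, 'mom': (565.9, -247.9)}
w {'px': array([ 34.5, 277.5]), 'rect': (496.8, -318.7), 'size': (5.8, 20.3), 'ang': 67.1, 'mom': (494.8, -317.9)}
51.98746925182439 [ 0.00187055 -0.00103566 -0.99999771]
```

View pics/w11.png

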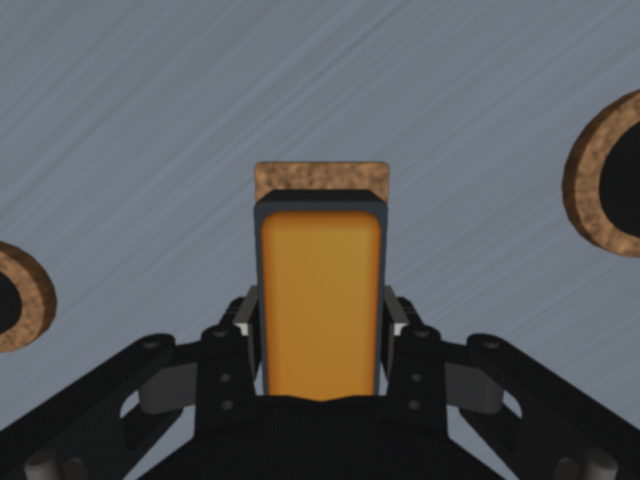

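Loaf tin level, aligned with its mat. Lowering.

apply_moves:
  plan:
    - {"tx": 0.5,"ty": 1,"tz": -14,"rx": 0,"ry": 0,"rz": 0,"jaw": -0.2}
    - {"tx": 0.5,"ty": 1,"tz": -22,"rx": 0,"ry": 0,"rz": 0,"jaw": -0.2}
    - {"tx": 0.5,"ty": 1,"tz": -25,"rx": 0,"ry": 0,"rz": 0,"jaw": -0.2}
    - {"tx": 0.5,"ty": 1,"tz": -26,"rx": 0,"ry": 0,"rz": 0,"jaw": -0.2}
    - {"tx": 0.5,"ty": 1,"tz": -26,"rx": 0,"ry": 0,"rz": 0,"jaw": -0.2}
    - {"tx": 0.5,"ty": 1,"tz": -27,"rx": 0,"ry": 0,"rz": 0,"jaw": -0.2}
    - {"tx": 0.5,"ty": 1,"tz": -27,"rx": 0,"ry": 0,"rz": 0,"jaw": -0.2}

```text
time_s: 21.7
position: [0.5747, -0.254, 0.0241]
tool_rot: [[-0.788, 0.616, 0.003], [0.616, 0.788, -0.002], [-0.003, 0.0, -1.0]]
ft_force: [0.0, 0.0, 0.2]
grip_width: 0.0452
```

apply_moves:
  plan:
    - {"tx": 0,"ty": 0,"tz": -0.7,"rx": 0,"ry": 0,"rz": 0,"jaw": -0.2}
    - {"tx": 0,"ty": 0,"tz": -0.7,"rx": 0,"ry": 0,"rz": 0,"jaw": 0.3}
    - {"tx": 0,"ty": 0,"tz": -0.7,"rx": 0,"ry": 0,"rz": 0,"jaw": 0.7}
    - {"tx": 0,"ty": 0,"tz": -0.7,"rx": 0,"ry": 0,"rz": 0,"jaw": 0.7}
    - {"tx": 0,"ty": 0,"tz": -0.7,"rx": 0,"ry": 0,"rz": 0,"jaw": 0.7}
    - {"tx": 0,"ty": 0,"tz": -0.7,"rx": 0,"ry": 0,"rz": 0,"jaw": 0.7}
    - {"tx": 0,"ty": 0,"tz": 30,"rx": 0,"ry": 0,"rz": 0,"jaw": 0.7}
    - {"tx": 0,"ty": 0,"tz": 75,"rx": 0,"ry": 0,"rz": 0,"jaw": 0.7}
    - {"tx": 0,"ty": 0,"tz": 115,"rx": 0,"ry": 0,"rz": 0,"jaw": 0.7}
    - {"tx": 0,"ty": 0,"tz": 150,"rx": 0,"ry": 0,"rz": 0,"jaw": 0.7}
    - {"tx": 0,"ty": 0,"tz": 150,"rx": 0,"ry": 0,"rz": 0,"jaw": 0.7}

```text
time_s: 22.8
position: [0.5763, -0.255, 0.1795]
tool_rot: [[-0.788, 0.616, 0.011], [0.616, 0.788, -0.007], [-0.013, 0.001, -1.0]]
ft_force: [0.0, -0.5, 0.3]
grip_width: 0.0726
```

```bash
python3 look.py 12 0.054
python3 - <<'E'
from rig import env
from h import *
d=env.get_image("top"); cv2.imwrite("pics/t12.png",d["image"][:,:,::-1])
E
```

```text
[ 575.43190836 -254.42703814  176.43006982] 0.07279928112302156 [ 0.04624643  0.33922747 -0.50364824] [-35.  32.  66.   0.  81. -87.]
w {'px': array([553. ,   7.5]), 'rect': (549.1, -35.2), 'size': (19.1, 7.6), 'ang': 52.1, 'mom': (549.4, -35.9)}
w {'px': array([551.4, 160.6]), 'rect': (639.4, -84.2), 'size': (58.6, 59.1), 'ang': 61.9, 'mom': (639.4, -84.3)}
w {'px': array([320.1, 226.2]), 'rect': (574.0, -252.8), 'size': (40.0, 89.2), 'ang': 52.1, 'mom': (573.9, -252.8)}
w {'px': array([ 82.4, 248. ]), 'rect': (469.1, -412.6), 'size': (37.1, 37.1), 'ang': 24.7, 'mom': (469.0, -412.8)}
w {'px': array([557.9, 315.8]), 'rect': (758.3, -142.3), 'size': (20.4, 72.1), 'ang': 14.4, 'mom': (757.8, -141.0)}
s {'px': array([323.4, 176. ]), 'rect': (575.0, -255.7), 'size': (42.7, 93.8), 'ang': 52.3, 'mom': (574.6, -255.6)}
s {'px': array([226. , 194.8]), 'rect': (761.9, -108.4), 'size': (39.4, 113.4), 'ang': 21.7, 'mom': (768.6, -117.7)}
s {'px': array([274.7, 211. ]), 'rect': (640.1, -83.0), 'size': (56.0, 54.2), 'ang': 15.3, 'mom': (639.7, -83.1)}
s {'px': array([ 85.4, 252.2]), 'rect': (954.0, 146.5), 'size': (41.7, 85.0), 'ang': 45.2, 'mom': (956.6, 152.8)}
s {'px': array([306.4, 257.6]), 'rect': (527.5, 53.7), 'size': (33.9, 53.0), 'ang': 15.4, 'mom': (527.6, 54.1)}
s {'px': array([372.6, 345.7]), 'rect': (358.0, 245.9), 'size': (50.1, 47.0), 'ang': 66.1, 'mom': (358.3, 245.8)}
s {'px': array([ 30.4, 460.2]), 'rect': (768.7, 564.4), 'size': (87.7, 62.4), 'ang': 14.9, 'mom': (769.0, 567.7)}
```

View pics/w12.png

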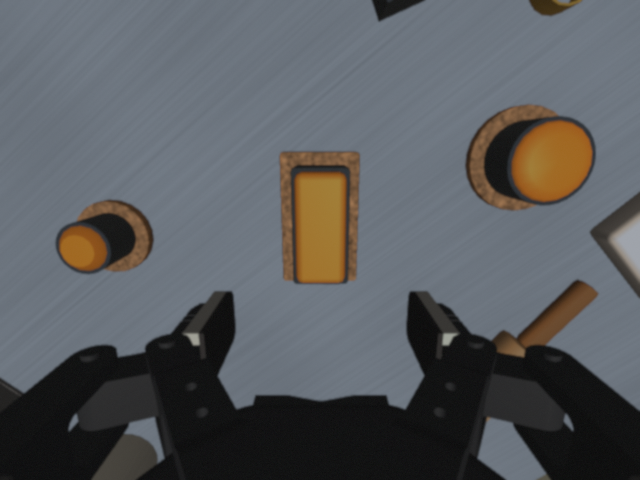

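View pics/s12.png

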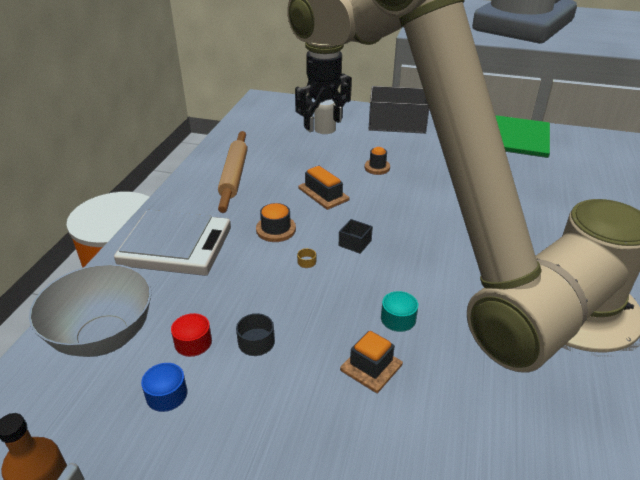

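View pics/t12.png

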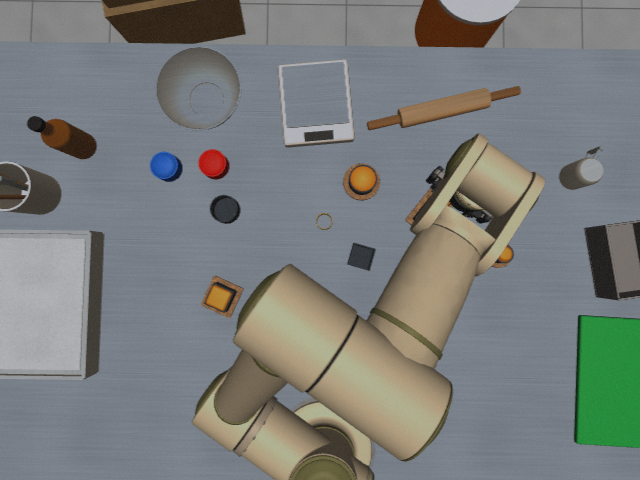

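All four tins are on their mats, centred to within about 1.5 mm. The gripper is open and clear, and the empty tins haven't moved. Handing in.

```bash
python3 -c "
from rig import env
print(env.close_job())"
```

```text
the job is handed in; nothing more can be done
None
```

I set the four cake tins upright on their matching mats, in this order: large round, small round, square, oblong. I then let go, raised the gripper clear and handed the job in at about 23 s.

- **Centring:** my last checks put every tin within about 2 mm of its mat's centre, where the mats leave 12 mm of margin on each side. The side and wrist cameras differed by 1–3 mm on some tins, about what the calibration allows.
- **Alignment:** the square tin measured 66.1–66.3° against about 66.4° for its mat. The oblong tin measured 52.1–52.3° against about 52.0°.
- **Empty tins and look-alikes:** these looked unmoved in the final top and side images.
- **Forces:** the highest wrist force I read was about 13 N, when the square tin touched its mat.
- **Failed checks:** none. The first move call was refused as invalid before the arm moved, and I resent it with every field filled in.

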